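# Hold open the punch cage gate

## Robot

A 6-joint arm with a two-finger parallel gripper is mounted at the origin on a cart in front of the work surface, level with it; the furniture and walls round the work are solid. World frame = base frame: x ahead of the robot, y to its left, z up, the work surface at z = 0. Lengths are in m, angles in rad, forces in N, time in s.
With the tool pointing down it reaches from about 0.35 to 0.725 m from the base axis. Payload 6 kg.
Tool frame: the origin (TCP) lies on the centre line of the jaws, within the pads' length; the fingertips stand robot.tips_ahead ahead of it and the grasp point (between the pads) lies 8 mm behind it (robot.tips_ahead is the distance from the TCP to the fingertips, in m); z points along the fingers, y is the line along which they close (so a half turn about z gives the same grasp; the last joint's range is limited). The gripper opens to 85 mm and grips with 20 to 120 N. Pads are 22 mm wide; open, the fingers measure 114 mm over their backs; the gripper's body (76 mm by 85 mm) begins 54 mm behind the grasp point. The pads swing forward as they close: fully open they stand 13 mm farther back than shut.
Start: joints at [-0.818, 0.04, 0.085, 0, -1.615, -0.334], TCP at [0.244, -0.548, 0.242] pointing down, gripper open.
Joint ranges: [-2.56, 2.56], [-1.29, 2.01], [-1.08, 1.49], [-3.29, 1.98], [-2.81, -0.18], [-2.99, 2.99]. Speed limits (rad/s): [2.57, 2.57, 3.01, 3.14, 3.14, 3.14].

## Interface

Orientations are given as a rotation vector (axis times angle).
In Python, from workcell import robot gives the robot as it stands.
- The arm moves only by the tool step_arm, never from a script. Its arguments are lists of equal length, an entry for each row: "slide": the shift along the tool's x, y, z in cm, a list of three; "spin": the turn about the tool's z in rad. In form: {"slide": [[tx, ty, tz], ...], "spin": [spin, ...]}. A call has exactly 8 rows; each row shifts and turns the commanded pose from where the row before left it, along the tool's axes as they then stand; what a row does not reach is not made up. A row lasts 1/8 s, in which the tool goes at most 62.5 mm and 10.7 degrees, less where a joint would pass 70% of its speed; a pose out of reach is approached as far as the arm can. A call with a gripper value outside its range is refused whole. "hand" is the gripper's target within -1 to 1 (fully open at 1, half-way at 0, shut at -1), set as the call begins (left out, the last holds). The fingers move at their own pace and stop on an object; the grip force is fixed at half the most. Time passes only in rows, so rows that do not move let the fingers close, or fill a call up. It gives the time, the measured TCP pose, the force, the opening and the grip force at its end, in the units of the state.
- robot.read_state(): the state, without advancing time (a new reading comes with each control period).
- robot.snapshot(name): name is "scene" or "side" or "wrist"; returns the picture (400x640x3 uint8, red, green, blue); there is no depth.
- robot.get_calibration(name): a dict with "fx", "fy", "cx", "cy" (pixels), "k1" (the pictures are not rectified: a ray, as slopes to the right and down, at radius r is drawn at 1 + k1 r^2 times it, then the intrinsics apply), "R" (3x3) and "t" (3): a world point X has camera coordinates R X + t. Camera axes: x right, y down, z forward; pixel columns grow to the right and rows downward; lengths in m; the calibration is good to about 2 mm. A picture is of the moment at which its call begins: read the wrist's pose just before it. get_calibration takes no time and is no camera call; for the wrist camera it gives the pose at the moment of the call.
- robot.close_job(): hands the job in; it is judged then, once.
Trained networks look in the newest picture that a camera, given by its name, has taken for a name from the list of things; names that differ only in an ending like _2 or _b are one class to them, and where a whole thing is asked for, a point or a joint stands for the part that bears it (a point fixed in the world has none). Each returns a list of dicts, best first, with "p" (0 to 1); they miss things now and then, are a little off and sometimes report something else, mostly with a low value. They report only what shows in the picture. A call takes as long as a camera call.
- robot.boxes_of(camera, thing): "bbox" ([left, top, right, bottom] in pixels, round what is visible of it).
The state is a dict: "t": time; "joint_positions": joint angles; "joint_vel": joint speeds; "tau": joint torques, N m; "tcp_pos": TCP position; "tool_rot": TCP orientation; "force": force on the tool from outside, world axes, zero at the start; "ft_torque": the same for the moment, N m; "grip_width": finger opening in m; "grip_force": force on a finger pad.
Only numpy, scipy, OpenCV 4.12 (cv2) and the standard library are available. Lean on these libraries where they do the work, as an engineer would, in place of code of your own. Each camera call takes 0.05 s, during which the arm holds its last target. There are 200 camera calls.

## Task

Open the self-closing gate of the small tool cage for a colleague who needs the number punches kept inside. First squeeze the two round pegs of the safety catch on the fixed frame fully together (they stay in), then squeeze the two flat paddles of the main catch on the gate fully together and swing the gate out past its click stop. Finish while still holding the gate steady and wide open, at least 65 degrees, without disturbing the things in, on and around the cage.

Things in the scene. Friction and masses are not known exactly. Their poses are not given: they have to be found in the camera images.
- cage: small grey steel cage fixed to the bench, 130 mm deep (x), 300 wide (y), 130 high; origin at the centre of its underside, +x to its back, its barred front faces -x. Left part (+y, 160 mm) of the front is the dark gate, the right part (110 mm) fixed bars. In front of the hinge lies a bracket with the click stop's dome, 22 mm high
- gate: the dark barred gate with the main catch on it, 160 mm wide, 14 mm thick, from 24 to 130 (a roller under it reaches down to 17) mm above the bench; origin on the hinge axis at bench height, the gate runs along its own -y from there; its axes equal the cage's when shut
- safety_grip (a point): safety catch on the rail of the fixed right part: midpoint between its two upright round pegs (12 mm diameter, tops 169 mm above the bench), 155 mm above the bench, 25 above the rail. The pegs stand in line along the cage's y, 52 mm over their outer sides, 32 when squeezed
- main_grip (a point): main catch on the gate's top rail, 115 mm from the hinge axis and, when shut, 115 mm from safety_grip: midpoint between its two upright flat paddles (22 mm wide, 8 thick, tops 169 mm above the bench), 155 mm above the bench, 25 above the rail. The paddles stand in line along the gate's y, 52 mm over their outer faces, 32 when squeezed. Moves with the gate
- gate_hinge (a point): point on the gate's upright hinge axis, at the left front corner of the cage, 155 mm above the bench
- gate_swing (a joint): opening angle, rad: 0 shut, stop at 1.4; the free end swings to -x of the cage (clockwise from above). A spring closes it (1 N at the main catch when shut, 2 to 5 N wide open). The click stop, a sprung dome under the gate, resists from about 0.55 rad with 10 to 15 N at the main catch and is passed by 0.85; let go wide open, the gate springs back onto it, to about 0.85
- safety_catch (a joint): travel of each peg of the safety catch towards the middle, m: 0 out (its bolt bars the gate), 0.010 fully squeezed (gate clear from 0.008). The two pegs are geared together and stay where they are left; about 3 N on each moves them
- main_catch (a joint): travel of each paddle towards the middle, m: 0 out (its bolt bars the gate), 0.010 fully squeezed (gate clear from 0.008). The two paddles are geared together and sprung apart, about 7 N on each to squeeze; the bolt springs out when let go, so keep them squeezed while the gate leaves the frame
- punch_set: wooden block of number punches, 35 x 90 x 56 mm, loose inside the cage behind the gate; origin at the centre of its underside; leave alone
- parts_bin: small open card bin, 55 x 88 x 34 mm, loose on the cage's roof behind the rail; origin at the centre of its underside; leave alone
- rubber_stamp: stamp with round wooden knob, 36 x 58 x 71 mm, loose on the bench right of the cage; origin at the centre of its underside; leave alone
- cup: cream plastic cup, 84 mm wide, 88 mm high, loose on the bench right of the cage; origin at the centre of its underside; leave alone

How it is judged:
By the outcome, as a careful person would: the job done as asked, in the order asked, and still so for the second after the job is handed in, while the arm keeps its last pose, push and grip.
It also fails if it takes over 40 s, if anything falls off the work surface, if the arm or the gripper's body presses on something with over 40 N, if the wrist force passes 120 N, or if a joint passes its speed limit or range.

## Working session

There is one attempt and no reset: what is moved stays moved. The work goes in short steps, Python scripts to look and compute and a tool call to move; the robot and the scene stay as the last step left them, time stands still between calls to the robot, and variables do not carry over. Pictures are saved under pics/ and viewed, at most 10 in all, crops included, and the job is handed in when it is done.

Besides the shell and the picture viewer there is one more tool, called after ">>>" as name([rows], argument=value, ...), one row to a line, values as JSON. step_arm: Moves the arm, as the interface text tells. Its arguments: {"type":"object","properties":{"slide":{"type":"array","items":{"type":"array","items":{"type":"number"}}},"spin":{"type":"array","items":{"type":"number"}},"hand":{"type":"number"}},"required":["slide","spin"]}

```bash
mkdir -p pics; ls; python3 - <<'E'
from workcell import robot
import cv2
s=robot.read_state(); print(s); print(robot.tips_ahead)
for c in ("scene","side"):
    im=robot.snapshot(c); cv2.imwrite(f"pics/{c}0.png",im[:,:,::-1])
    for n in ("cage","gate","safety_grip","main_grip","safety_catch","main_catch","punch_set","parts_bin","rubber_stamp","cup"):
        print(c,n,[(d["bbox"],round(d["p"],2)) for d in robot.boxes_of(c,n)[:2]])
E
```

```text
pics
{'t': 0.0, 'joint_positions': array([-8.18285027e-01,  4.08203808e-02,  8.38159930e-02, -4.76171247e-04,
       -1.61548407e+00, -3.33699362e-01]), 'joint_vel': array([-0.00038737,  0.00103443, -0.00025909, -0.00058792,  0.00158562,
       -0.00192934]), 'tau': array([ 1.41642005e-03, -3.68202996e+01,  3.47427070e+01,  6.93193451e+00,
       -5.14183354e-03, -1.47289274e-07]), 'tcp_pos': array([ 0.24396428, -0.54783057,  0.24127438]), 'tool_rot': array([ 6.53005469e-01, -3.07249829e+00, -2.66130975e-03]), 'force': array([-0.12882536,  0.15961504, -0.7697223 ]), 'ft_torque': array([-0.02534888, -0.0265358 , -0.04009269]), 'grip_force': 0.0, 'grip_width': 0.08552573629473283}
0.011
scene cage [([207.0, 184.4, 359.8, 306.4], 0.85)]
scene gate [([237.6, 200.5, 310.1, 290.6], 0.94)]
scene safety_grip [([205.9, 183.6, 355.1, 301.4], 0.84)]
scene main_grip []
scene safety_catch [([307.3, 191.9, 338.3, 225.5], 0.63), ([291.6, 200.8, 302.2, 234.5], 0.18)]
scene main_catch [([293.3, 200.6, 301.9, 235.8], 0.68)]
scene punch_set [([246.4, 237.6, 275.9, 274.0], 0.89), ([237.7, 199.9, 313.3, 289.1], 0.41)]
scene parts_bin [([279.7, 172.0, 327.3, 201.1], 0.92)]
scene rubber_stamp [([403.4, 195.1, 428.5, 227.9], 0.58)]
scene cup [([425.3, 202.6, 468.7, 249.7], 0.79), ([405.9, 192.6, 429.1, 225.4], 0.4)]
side cage [([228.0, 149.8, 350.2, 230.8], 0.86)]
side gate [([230.4, 179.3, 297.3, 215.8], 0.96)]
side safety_grip [([227.0, 147.1, 350.9, 232.0], 0.64), ([386.9, 248.9, 427.2, 294.6], 0.39)]
side main_grip [([231.4, 173.7, 297.2, 214.5], 0.69)]
side safety_catch [([291.1, 185.4, 312.2, 204.7], 0.52)]
side main_catch [([408.3, 221.8, 432.5, 252.5], 0.63)]
side punch_set []
side parts_bin [([302.6, 150.6, 342.3, 181.3], 0.58)]
side rubber_stamp [([411.2, 224.3, 432.9, 250.0], 0.84), ([232.1, 175.4, 295.3, 215.0], 0.69)]
side cup [([387.4, 247.7, 426.2, 295.3], 0.58)]
```

```bash
python3 - <<'E'
import cv2
a=cv2.imread("pics/scene0.png")[150:320,190:490]; b=cv2.imread("pics/side0.png")[130:310,200:460]
import numpy as np
a=cv2.resize(a,(780,442),interpolation=cv2.INTER_CUBIC);
cv2.imwrite("pics/a.png",a); cv2.imwrite("pics/b.png",cv2.resize(b,(780,540),interpolation=cv2.INTER_CUBIC))
E
```

```text
(no output)
```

View pics/a.png

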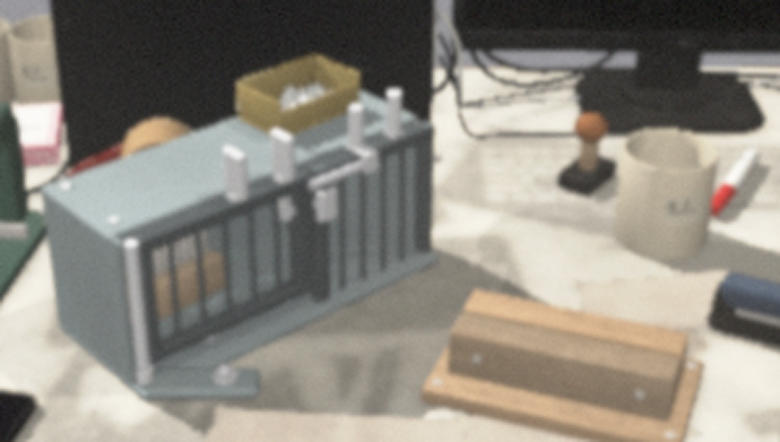

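View pics/b.png

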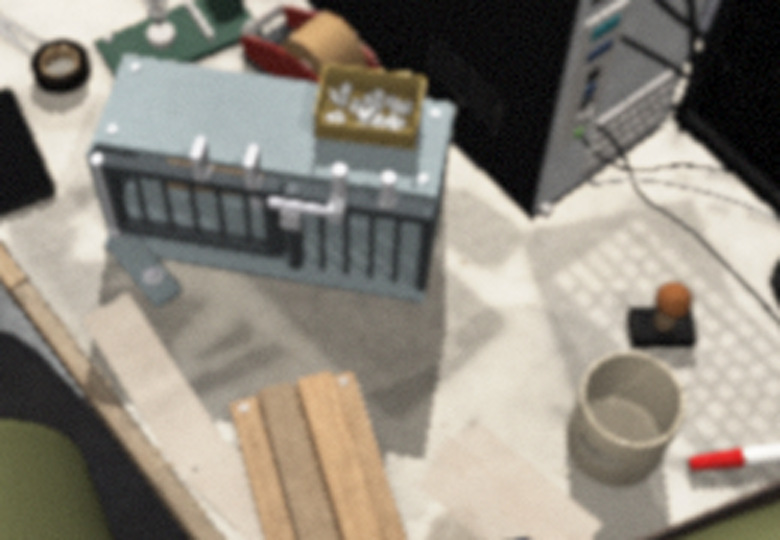

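The scene crop shows the paddle tops at about (235,152) and (283,133) and the peg tops at (356,108) and (394,92). In the side crop they are at (200,142), (253,150), (340,170) and (389,176). A wooden step block stands in front of the cage. Next I project these points onto z≈0.167.

```bash
cat > h.py <<'E'
import numpy as np, cv2
from workcell import robot
def ray(cal,px):
    K=np.array([[cal["fx"],0,cal["cx"]],[0,cal["fy"],cal["cy"]],[0,0,1]])
    u=cv2.undistortPoints(np.array([[px]],float),K,np.array([cal["k1"],0,0,0]))[0,0]
    R=np.array(cal["R"]); t=np.array(cal["t"])
    return -R.T@t, R.T@np.array([u[0],u[1],1])
def atz(cal,px,z):
    o,d=ray(cal,px); return o+d*(z-o[2])/d[2]
def proj(cal,X):
    x=np.array(cal["R"])@X+cal["t"]; u=x[:2]/x[2]; u=u*(1+cal["k1"]*(u@u))
    return np.array([cal["fx"]*u[0]+cal["cx"],cal["fy"]*u[1]+cal["cy"]])
def tri(obs):
    A=np.zeros((3,3));b=np.zeros(3)
    for c,p in obs:
        o,d=ray(c,p); d=d/np.linalg.norm(d); M=np.eye(3)-np.outer(d,d); A+=M;b+=M@o
    return np.linalg.solve(A,b)
E
python3 - <<'E'
from h import *
np.set_printoptions(precision=4,suppress=True)
cs,cd=robot.get_calibration("scene"),robot.get_calibration("side")
S=np.array([(235,152),(283,133),(356,108),(394,92)])/2.6+[190,150]
D=np.array([(200,142),(253,150),(340,170),(389,176)])/3+[200,130]
for s,d in zip(S,D): print(atz(cs,s,.167),atz(cd,d,.167),tri([(cs,s),(cd,d)]))
# hinge post top, (approx z .13)
for c,p in ((cs,np.array([132,243])/2.6+[190,150]),(cd,np.array([97,160])/3+[200,130])): print("hinge",atz(c,p,.13))
for n,p in (("stepLF",(428,395)),("stepRF",(672,440)),("stepRB",(702,365)),("stepLB",(470,292))): print(n,atz(cs,np.array(p)/2.6+[190,150],.0 if n!="stepLB" else .04))
print("bracket",atz(cs,np.array([226,372])/2.6+[190,150],.02),atz(cs,np.array([260,390])/2.6+[190,150],.0))
print("stamp",atz(cs,np.array([588,180])/2.6+[190,150],.0),"cup",atz(cs,np.array([655,255])/2.6+[190,150],.0))
for c in (cs,cd): print(-np.array(c["R"]).T@c["t"])
E
```

```text
[0.5629 0.2306 0.167 ] [0.5678 0.234  0.167 ] [0.5649 0.2317 0.1681]
[0.573  0.1858 0.167 ] [0.5766 0.1905 0.167 ] [0.5729 0.1879 0.1692]
[0.5834 0.1163 0.167 ] [0.5844 0.1173 0.167 ] [0.5836 0.1168 0.1674]
[0.594  0.0749 0.167 ] [0.5936 0.0786 0.167 ] [0.5913 0.0775 0.1692]
hinge [0.5392 0.324  0.13  ]
hinge [0.5418 0.3215 0.13  ]
stepLF [0.4304 0.1446 0.    ]
stepRF [0.2964 0.0248 0.    ]
stepRB [ 0.3524 -0.0563  0.    ]
stepLB [0.4802 0.0745 0.04  ]
bracket [0.5074 0.2725 0.02  ] [0.4993 0.2495 0.    ]
stamp [ 0.6361 -0.1732  0.    ] cup [ 0.4957 -0.1348  0.    ]
[-0.2266  0.5828  0.6005]
[ 0.0328 -0.1044  1.0091]
```

```bash
cat >> h.py <<'E'
from scipy.spatial.transform import Rotation as Ro
def plan(p0,R0,wps,dec=2):
    """wps: list of (xyz, yaw of tool y from world +y) row ends; prints slides (tool frame at row start, cm) and spins"""
    p=np.array(p0);R=R0.copy(); sl=[];sp=[]
    for X,yaw in wps:
        s=np.round(R.T@(np.array(X)-p)*100,dec)
        cur=np.arctan2(-R[0,1],R[1,1]); d=(yaw-cur+np.pi)%(2*np.pi)-np.pi
        w=np.round(-d,3); p=p+R@s/100; R=R@Ro.from_rotvec([0,0,w]).as_matrix()
        sl.append(s.tolist());sp.append(float(w))
    for i in range(0,len(sl),8): print(sl[i:i+8],sp[i:i+8])
    return p,R
E
python3 - <<'E'
from h import *
s=robot.read_state(); p=s["tcp_pos"]; R=Ro.from_rotvec([0.6547,-3.0726,0]).as_matrix()
T=np.array([0.580,0.0975,0.285]); y0=np.arctan2(-R[0,1],R[1,1]); y1=np.pi+.165
print(y0)
w=[(p+(T-p)*k/16,y0+(y1-y0)*k/16) for k in range(1,17)]
print(plan(p,R,w,1))
E
```

```text
0.4198745544221352
[[-3.6, 2.8, -0.3], [-4.0, 2.2, -0.2], [-4.3, 1.4, -0.3], [-4.5, 0.6, -0.3], [-4.5, -0.3, -0.2], [-4.5, -1.0, -0.3], [-4.1, -1.8, -0.3], [-3.8, -2.6, -0.2]] [-0.18, -0.181, -0.18, -0.181, -0.18, -0.181, -0.18, -0.18]
[[-3.3, -3.2, -0.3], [-2.6, -3.7, -0.3], [-2.0, -4.1, -0.2], [-1.1, -4.4, -0.3], [-0.4, -4.5, -0.3], [0.5, -4.5, -0.2], [1.3, -4.4, -0.3], [2.0, -4.1, -0.3]] [-0.181, -0.18, -0.181, -0.18, -0.18, -0.181, -0.18, -0.181]
(array([0.57978255, 0.09780794, 0.28522367]), array([[ 9.86372013e-01,  1.64530397e-01, -1.58075376e-05],
       [ 1.64530397e-01, -9.86372013e-01, -3.36822068e-06],
       [-1.61462874e-05,  7.21498183e-07, -1.00000000e+00]]))
```

>>> step_arm([
  [-3.6,2.8,-0.3],
  [-4.0,2.2,-0.2],
  [-4.3,1.4,-0.3],
  [-4.5,0.6,-0.3],
  [-4.5,-0.3,-0.2],
  [-4.5,-1.0,-0.3],
  [-4.1,-1.8,-0.3],
  [-3.8,-2.6,-0.2],
], spin=[-0.18,-0.18,-0.18,-0.18,-0.18,-0.18,-0.18,-0.18], hand=1)

```text
t: 2.1
tcp_pos: [0.4134, -0.2245, 0.2637]
tool_rot: [-2.522, 1.872, -0.001]
force: [0.4, -0.3, 0.4]
grip_width: 0.0852
grip_force: 0.0
```

>>> step_arm([
  [-3.3,-3.2,-0.3],
  [-2.6,-3.7,-0.3],
  [-2.0,-4.1,-0.2],
  [-1.1,-4.4,-0.3],
  [-0.4,-4.5,-0.3],
  [0.5,-4.5,-0.2],
  [1.3,-4.4,-0.3],
  [2.0,-4.1,-0.3],
], spin=[-0.18,-0.18,-0.18,-0.18,-0.18,-0.18,-0.18,-0.18])

```text
t: 3.1
tcp_pos: [0.583, 0.0978, 0.2855]
tool_rot: [-3.131, -0.256, -0.0]
force: [-0.1, 0.3, 0.5]
grip_width: 0.0855
grip_force: 0.0
```

```bash
python3 - <<'E'
from h import *
np.set_printoptions(precision=4,suppress=True)
s=robot.read_state(); R=Ro.from_rotvec(s["tool_rot"]).as_matrix(); print(s["t"],s["tcp_pos"],R,s["joint_positions"],s["force"])
c=robot.get_calibration("wrist"); im=robot.snapshot("wrist"); cv2.imwrite("pics/w1.png",im[:,:,::-1])
for n in ("safety_catch","main_catch","parts_bin"): print(n,[(d["bbox"],round(d["p"],2)) for d in robot.boxes_of("wrist",n)[:2]])
np.savez("w1.npz",**c); print(-np.array(c["R"]).T@c["t"])
for n,X in (("m1",(.5649,.2317,.169)),("m2",(.573,.1879,.169)),("s1",(.5836,.1168,.169)),("s2",(.592,.0775,.169))): print(n,proj(c,np.array(X)))
E
```

```text
3.1 [0.583  0.0978 0.2855] [[ 0.9867  0.1626  0.0003]
 [ 0.1626 -0.9867  0.0001]
 [ 0.0003 -0.0001 -1.    ]] [ 0.505   0.0255  0.1485  0.     -1.6935  1.229 ] [-0.0859  0.2842  0.5204]
safety_catch [([240.0, 175.4, 308.4, 202.3], 0.78)]
main_catch [([204.2, 169.6, 235.3, 207.8], 0.83)]
parts_bin [([240.0, 41.3, 359.8, 123.9], 0.74), ([457.4, 202.8, 559.3, 292.8], 0.5)]
[0.659  0.1108 0.4174]
m1 [158.6871 191.4664]
m2 [211.964  190.4526]
s1 [298.0186 191.6897]
s2 [346.0123 189.4939]
```

View pics/w1.png

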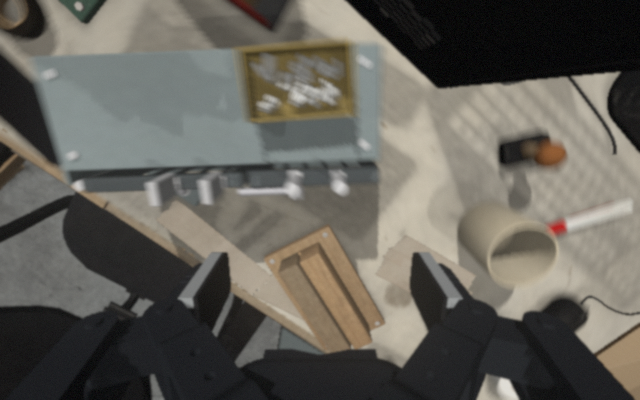

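The wrist view shows the safety pegs at about (294,185) and (340,183) and the paddles at about (160,188) and (209,188). These sit a few px left of where I predicted them. I'll zoom in to refine.

```bash
python3 - <<'E'
import cv2
a=cv2.imread("pics/w1.png")[150:220,140:365]
cv2.imwrite("pics/w1c.png",cv2.resize(a,None,fx=3.5,fy=3.5,interpolation=cv2.INTER_CUBIC))
E
```

```text
(no output)
```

View pics/w1c.png

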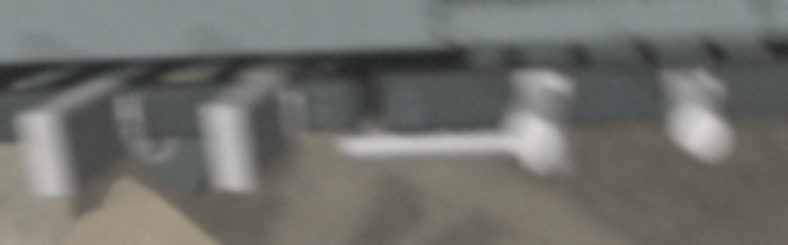

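In the crop the peg top centres are at about (543,145) and (706,135), and the paddle top centres at about (48,153) and (228,148).

```bash
python3 - <<'E'
from h import *
np.set_printoptions(precision=4,suppress=True)
c=dict(np.load("w1.npz"))
P=[atz(c,np.array(q)/3.5+[140,150],.169) for q in ((48,153),(228,148),(543,145),(706,135))]
print(np.array(P)); m=(P[0]+P[1])/2; s=(P[2]+P[3])/2
print("main",m,"saf",s,np.linalg.norm(m-s),"yaw",np.arctan2(-(m-s)[0],(m-s)[1]), np.linalg.norm(P[0]-P[1]),np.linalg.norm(P[2]-P[3]))
E
```

```text
[[0.5622 0.2358 0.169 ]
 [0.5705 0.1934 0.169 ]
 [0.5834 0.1192 0.169 ]
 [0.5922 0.0812 0.169 ]]
main [0.5664 0.2146 0.169 ] saf [0.5878 0.1002 0.169 ] 0.11640101937506891 yaw 0.18546403241197512 0.04314011907103226 0.03901564538607124
```

>>> step_arm([
  [0.3,0,2],
  [0.2,0,2],
  [0,0,2],
  [0,0,1.5],
  [0,0,1],
  [0,0,0],
  [0,0,0],
  [0,0,0],
], spin=[-0.01,0,0,0,0,0,0,0], hand=1)

```text
t: 4.3
tcp_pos: [0.5877, 0.0973, 0.2011]
tool_rot: [-3.13, -0.262, -0.002]
force: [-0.5, 0.0, -0.4]
grip_width: 0.0854
grip_force: 0.0
```

```bash
python3 - <<'E'
from h import *
np.set_printoptions(precision=4,suppress=True)
s=robot.read_state(); R=Ro.from_rotvec(s["tool_rot"]).as_matrix(); print(s["t"],s["tcp_pos"],np.arctan2(R[0,1],-R[1,1]))
c=robot.get_calibration("wrist"); im=robot.snapshot("wrist"); np.savez("w2.npz",**c)
print(robot.tips_ahead)
for X in ((.5834,.1192,.169),(.5922,.0812,.169)): print(proj(c,np.array(X)))
g=s["tcp_pos"]
for d in (.0425,-.0425): print("pad tip",proj(c,g+R@[0,d,.011]))
cv2.imwrite("pics/w2.png",cv2.resize(im[100:380,140:500,::-1],None,fx=2,fy=2,interpolation=cv2.INTER_CUBIC))
E
```

```text
4.3 [0.5877 0.0973 0.2011] 0.1672297793549312
0.011
[282.1649 239.9256]
[349.2894 236.1957]
pad tip [403.1705 256.5237]
pad tip [238.1152 256.5932]
```

View pics/w2.png

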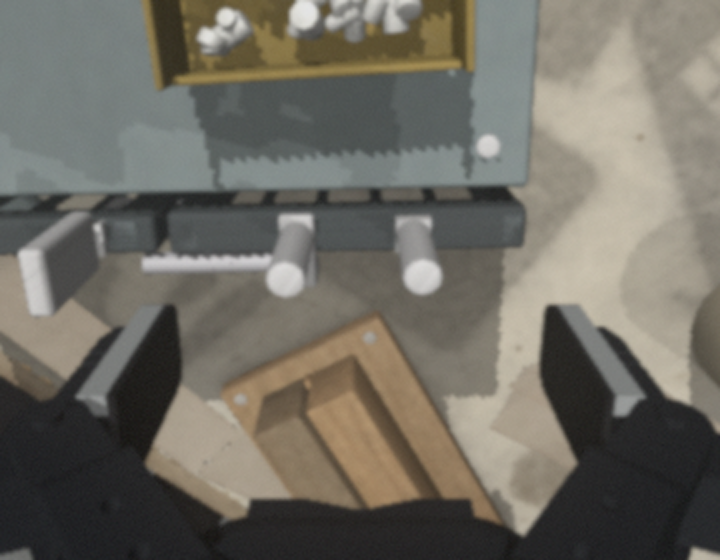

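The peg tops are at about (286,278) and (422,276) in the crop, which is (283,239) and (351,238) in the full image. This agrees with my prediction.

```bash
python3 - <<'E'
from h import *
np.set_printoptions(precision=4,suppress=True)
c=dict(np.load("w2.npz"))
P=[atz(c,q,.169) for q in ((283,239),(351,238))]
m=(P[0]+P[1])/2; print(P,m,np.linalg.norm(P[0]-P[1])); v=P[0]-P[1]; print(np.arctan2(-v[0],v[1]))
L=atz(c,(40/2+140,250/2+100),.169); R_=atz(c,(40/2+140,307/2+100),.169); print("paddle right top",L,R_)
s=robot.read_state(); R=Ro.from_rotvec(s["tool_rot"]).as_matrix(); print(R.T@(m-s["tcp_pos"])*100)
E
```

```text
[array([0.5841, 0.1188, 0.169 ]), array([0.5912, 0.08  , 0.169 ])] [0.5877 0.0994 0.169 ] 0.039457408908589134
0.1830125377681136
paddle right top [0.5811 0.1892 0.169 ] [0.5628 0.1889 0.169 ]
[ 0.0352 -0.2042  3.1944]
```

>>> step_arm([
  [0,-0.2,1.2],
  [0,0,1.2],
  [0,0,1.2],
  [0,0,1.0],
  [0,0,0.6],
  [0,0,0],
  [0,0,0],
  [0,0,0],
], spin=[-0.01,0,0,0,0,0,0,0], hand=1)

```text
t: 5.35
tcp_pos: [0.5873, 0.0993, 0.1489]
tool_rot: [-3.129, -0.278, -0.001]
force: [0.0, 0.9, 0.7]
grip_width: 0.0854
grip_force: 0.0
```

>>> step_arm([
  [0,0,0],
  [0,0,0],
  [0,0,0],
  [0,0,0],
  [0,0,0],
  [0,0,0],
  [0,0,0],
  [0,0,0],
], spin=[0,0,0,0,0,0,0,0], hand=-1)

```text
t: 6.35
tcp_pos: [0.5876, 0.0987, 0.1501]
tool_rot: [3.129, 0.278, 0.004]
force: [-2.2, -2.6, 6.4]
grip_width: 0.0263
grip_force: 60.5
```

```bash
python3 - <<'E'
from h import *
np.set_printoptions(precision=4,suppress=True)
im=robot.snapshot("wrist"); s=robot.read_state(); print(s["grip_width"],s["tcp_pos"],s["force"],s["ft_torque"])
cv2.imwrite("pics/w3.png",cv2.resize(im[130:330,180:460,::-1],None,fx=2.5,fy=2.5,interpolation=cv2.INTER_CUBIC))
E
```

```text
0.026850424814763154 [0.5876 0.0987 0.1501] [-0.7551 -2.2235  7.2153] [-0.3231  0.5191  0.0027]
```

View pics/w3.png

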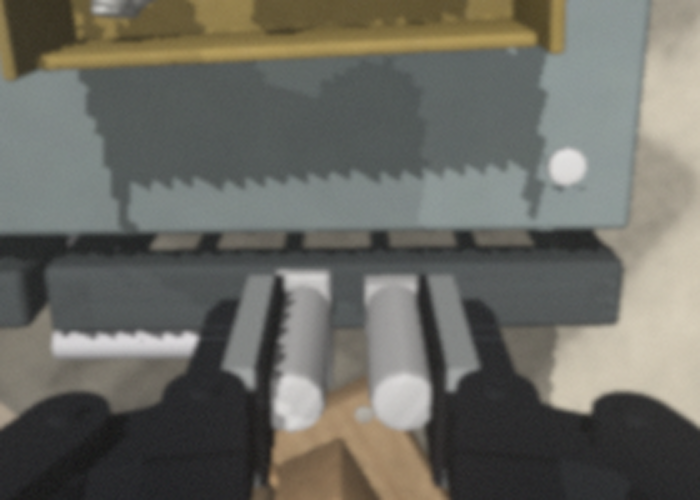

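The pads hold both pegs, with the peg tops at crop (298,402) and (403,402). I'll check the spacing numerically.

```bash
python3 - <<'E'
from h import *
c=robot.get_calibration("wrist")
f=lambda p,z:atz(c,np.array(p)/2.5+[180,130],z)
print(np.linalg.norm(f((298,402),.169)-f((403,402),.169))*1e3, np.linalg.norm(f((272,402),.169)-f((432,402),.169))*1e3,np.linalg.norm(f((278,275),.13)-f((416,275),.13))*1e3)
E
```

```text
17.758248372380795 27.05927990299133 29.726770448840185
```

>>> step_arm([
  [0,0,0],
  [0,0,0],
  [0,0,0],
  [0,0,0],
  [0,0,0],
  [0,0,-1.5],
  [0,0,-2],
  [0,0,-1.5],
], spin=[0,0,0,0,0,0,0,0], hand=1)

```text
t: 7.4
tcp_pos: [0.5876, 0.0993, 0.201]
tool_rot: [-3.129, -0.278, -0.004]
force: [-0.3, 0.5, 0.6]
grip_width: 0.0855
grip_force: 0.0
```

>>> step_arm([
  [0,-2,0],
  [0,-3,0],
  [0,-3,0],
  [0,-2,0],
  [0,-1.5,0],
  [0,0,0],
  [0,0,0],
  [0,0,0],
], spin=[0,0,0,0,0,0,0,0])

```text
t: 8.4
tcp_pos: [0.567, 0.2117, 0.1984]
tool_rot: [-3.129, -0.277, -0.0]
force: [-0.1, -0.4, 0.4]
grip_width: 0.0856
grip_force: 0.0
```

```bash
python3 - <<'E'
from h import *
np.set_printoptions(precision=4,suppress=True)
s=robot.read_state(); R=Ro.from_rotvec(s["tool_rot"]).as_matrix(); print(s["t"],s["tcp_pos"],np.arctan2(R[0,1],-R[1,1]),s["grip_width"],s["joint_positions"])
c=robot.get_calibration("wrist"); im=robot.snapshot("wrist"); np.savez("w4.npz",**c)
print(proj(c,np.array([.5675,.2125,.169])))
cv2.imwrite("pics/w4.png",cv2.resize(im[150:350,140:500,::-1],None,fx=2.2,fy=2.2,interpolation=cv2.INTER_CUBIC))
E
```

```text
8.4 [0.567  0.2117 0.1984] 0.1762911421874363 0.08558360103589727 [ 0.688   0.0534  0.0188 -0.     -1.5362  1.0591]
[319.3249 239.9469]
```

View pics/w4.png

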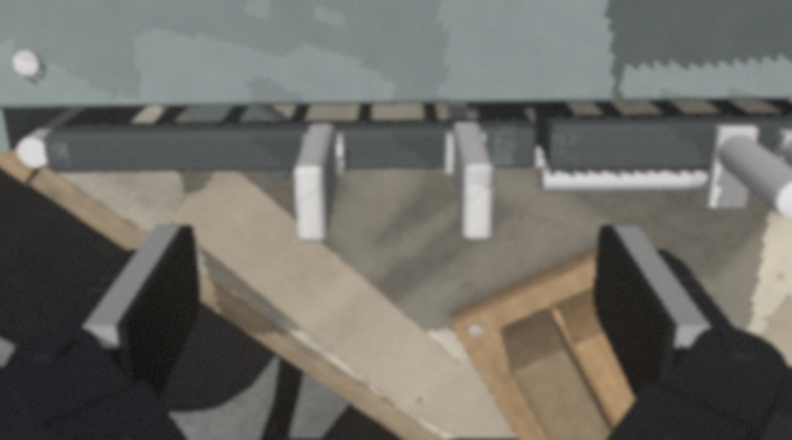

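The paddle tops are at about (312,201) and (477,202) in the crop, and the hinge pin top is at (33,150). The safety bolt rod has pulled clear of the gate.

```bash
python3 - <<'E'
from h import *
np.set_printoptions(precision=4,suppress=True)
c=dict(np.load("w4.npz")); f=lambda p,z:atz(c,np.array(p)/2.2+[140,150],z)
P=[f((312,201),.169),f((477,202),.169)]; m=(P[0]+P[1])/2; v=P[0]-P[1]
print(m,np.linalg.norm(v),np.arctan2(-v[0],v[1])); h=f((33,150),.132); print("hinge",h,np.linalg.norm((h-m)[:2]),np.arctan2(-(h-m)[0],(h-m)[1]))
s=robot.read_state(); R=Ro.from_rotvec(s["tool_rot"]).as_matrix(); print(R.T@(m-s["tcp_pos"])*100)
E
```

```text
[0.5665 0.2123 0.169 ] 0.04292161637599339 0.1691994144905027
hinge [0.5467 0.3232 0.132 ] 0.112669733286721 0.17688673608739455
[-0.0369 -0.0645  2.9386]
```

>>> step_arm([
  [0,-0.05,1.2],
  [0,0,1.2],
  [0,0,1.2],
  [0,0,0.8],
  [0,0,0.5],
  [0,0,0],
  [0,0,0],
  [0,0,0],
], spin=[0,0,0,0,0,0,0,0], hand=1)

```text
t: 9.45
tcp_pos: [0.5669, 0.213, 0.1498]
tool_rot: [-3.129, -0.278, -0.001]
force: [-0.4, -0.4, 0.0]
grip_width: 0.0854
grip_force: 0.0
```

>>> step_arm([
  [0,0,0],
  [0,0,0],
  [0,0,0],
  [0,0,0],
  [0,0,0],
  [0,0,0],
  [0,0,0],
  [0,0,0],
], spin=[0,0,0,0,0,0,0,0], hand=-1)

```text
t: 10.45
tcp_pos: [0.5671, 0.2129, 0.1518]
tool_rot: [-3.129, -0.28, -0.004]
force: [-3.5, -0.8, 8.0]
grip_width: 0.0278
grip_force: 61.2
```

>>> step_arm([
  [-0.46,-0.01,0],
  [-0.46,-0.01,0],
  [-0.92,-0.04,0],
  [-0.92,-0.04,0],
  [-0.92,-0.04,0],
  [-0.92,-0.04,0],
  [0,0,0],
  [0,0,0],
], spin=[0.04,0.04,0.08,0.08,0.08,0.08,0,0])

```text
t: 11.45
tcp_pos: [0.5214, 0.2128, 0.1518]
tool_rot: [3.121, -0.349, 0.004]
force: [-3.3, -6.2, 7.5]
grip_width: 0.028
grip_force: 60.5
```

>>> step_arm([
  [-0.92,-0.04,0],
  [-0.92,-0.04,0],
  [-0.92,-0.04,0],
  [-0.92,-0.04,0],
  [-0.92,-0.04,0],
  [-0.92,-0.04,0],
  [-0.92,-0.04,0],
  [-0.92,-0.04,0],
], spin=[0.08,0.08,0.08,0.08,0.08,0.08,0.08,0.08])

```text
t: 12.45
tcp_pos: [0.4584, 0.2489, 0.1517]
tool_rot: [2.847, -1.316, 0.002]
force: [-10.4, -12.2, 14.2]
grip_width: 0.0275
grip_force: 59.6
```

>>> step_arm([
  [-0.92,0.06,0],
  [-0.92,0.06,0],
  [-0.92,0,0],
  [0,0,0],
  [0,0,0],
  [0,0,0],
  [0,0,0],
  [0,0,0],
], spin=[0.08,0.08,0.08,0,0,0,0,0])

```text
t: 13.45
tcp_pos: [0.4423, 0.2717, 0.1517]
tool_rot: [2.674, -1.646, 0.003]
force: [-3.6, -5.9, 11.3]
grip_width: 0.0277
grip_force: 60.7
```

```bash
python3 - <<'E'
from h import *
np.set_printoptions(precision=4,suppress=True)
s=robot.read_state(); R=Ro.from_rotvec(s["tool_rot"]).as_matrix(); print(s["t"],s["tcp_pos"],np.arctan2(R[0,1],-R[1,1])-.176,s["force"],s["grip_width"],s["joint_positions"])
d=s["tcp_pos"]-[.5466,.3256,0]; print("angle",np.arctan2(-d[0],-d[1])+.174,np.hypot(*d[:2]))
a=robot.snapshot("scene"); b=robot.snapshot("side")
for c in ("scene","side"):
  for n in ("parts_bin","rubber_stamp","cup","punch_set"): print(c,n,[(x["bbox"],round(x["p"],2)) for x in robot.boxes_of(c,n)[:1]])
o=np.vstack([cv2.resize(a[150:310,190:490],(540,288)),cv2.resize(b[130:310,200:460],(540,310))])
cv2.imwrite("pics/f.png",o[:,:,::-1])
E
```

```text
13.45 [0.4423 0.2717 0.1517] -1.2796848633110092 [-3.5705 -5.8911 11.2508] 0.02773558931653728 [ 0.9407 -0.1699 -0.2807  0.0023 -1.4609 -0.4738]
angle 1.2678639234449292 0.11738675124832638
scene parts_bin [([308.5, 175.2, 327.7, 196.3], 0.58)]
scene rubber_stamp [([405.1, 194.8, 429.3, 222.7], 0.7)]
scene cup [([424.3, 201.7, 467.4, 248.7], 0.61)]
scene punch_set [([249.5, 234.0, 277.6, 274.3], 0.81)]
side parts_bin [([301.3, 149.3, 340.0, 181.3], 0.59)]
side rubber_stamp [([409.7, 225.2, 434.2, 247.6], 0.83)]
side cup [([390.4, 247.5, 427.3, 294.3], 0.74)]
side punch_set [([255.9, 181.8, 290.7, 195.0], 0.63)]
```

View pics/f.png

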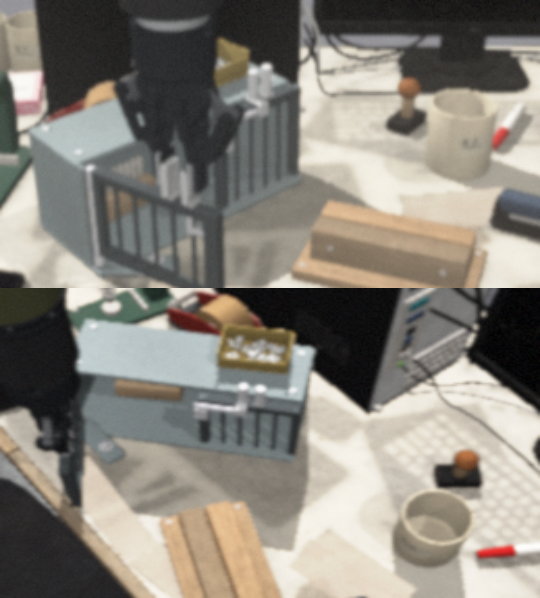

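The gate is held at about 73° in the gripper (fingers near (180,180)). The safety pegs are squeezed together, and the bin, stamp, cup and punches haven't moved.

```bash
python3 -c "
from workcell import robot
print(robot.close_job())"
```

```text
the job is handed in; nothing more can be done
None
```

I squeezed the safety catch, then the main catch, and swung the gate past its click stop; the arm was holding it at about 73° (65° needed) when I handed the job in at about 13.7 s, and the bin, stamp, cup and punches looked undisturbed.

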